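# Butt the walnut strip against the red flip stop for sawing

### The arm

A 6-joint arm with a two-finger parallel gripper is mounted at the origin on the work surface. World frame = base frame: x ahead of the robot, y to its left, z up, the work surface at z = 0. Lengths are in m, angles in rad, forces in N, time in s.
With the tool pointing down it reaches from about 0.25 to 0.725 m from the base axis. Payload 4 kg.
Tool frame: the origin (TCP) lies between the finger pads; the fingertips stand 19 mm ahead of it and the grasp point (between the pads) is the TCP (manip.finger_overhang is the distance from the TCP to the fingertips, in m); z points along the fingers, y is the direction in which the jaws open and shut (so a half turn about z gives the same grasp; the last joint's range is limited). The gripper opens to 85 mm and grips with 20 to 120 N. Pads are 22 mm wide; open, the fingers measure 114 mm over their backs; the gripper's body (76 mm by 85 mm) begins 54 mm behind the grasp point. The pads swing forward as they close: fully open they stand 13 mm farther back than shut.
Start: joints at [1.108, 0.241, 0.005, 1.335, 0, 1.571], TCP at [0.223, 0.447, 0.25] pointing down, gripper open.
Joint ranges: [-2.72, 2.72], [-1.05, 1.87], [-1.09, 1.28], [-1.99, 2.15], [-1.42, 1.44], [-3.14, 3.14]. Speed limits (rad/s): [2.79, 2.79, 3.14, 3.14, 3.14, 3.14].

### API

Orientations are given as a unit quaternion [x, y, z, w].
In Python, from workcell import manip, imaging, job gives the robot as it stands.
- The arm moves only by the tool arm_command, never from a script. Its argument "commands" is one flat list of numbers, 6 for each row, row after row: the shift along the tool's x, y, z in m, then the turn, a rotation vector about the tool's x, y, z in degrees. A call has 1 to 12 rows; each row is the pose to reach, as a shift and turn from the pose measured when the call began, along the tool's axes at that moment; what a row does not reach only later rows make up. A row lasts 1/8 s, in which the tool goes at most 62.5 mm and 10.7 degrees, less where a joint would pass 70% of its speed; a pose out of reach is approached as far as the arm can. A call with a gripper value outside its range is refused whole. "jaw" is the closure, from 0 (fully open) to 1 (shut), set as the call begins (left out, the last holds). The fingers move at their own pace and stop on an object; "squeeze" is the grip in N (left out, the last holds). Time passes only in rows, so rows that repeat a pose let the fingers close. It gives the time, the measured TCP pose, the force and the opening at its end, in the units of the state.
- manip.get_obs(): the state, without advancing time (a new reading comes with each control period).
- imaging.snapshot(name): name is "side" or "top" or "wrist"; returns the picture (384x512x3 uint8, red, green, blue); there is no depth.
- imaging.camera_params(name): a dict with "vfov" (degrees; the focal length in pixels is half the picture's height over the tangent of half this angle, whatever the lens; pixels are square), "cx", "cy" (the principal point, pixels), "pose" (4x4, takes a point from camera to world coordinates). Camera axes: x right, y down, z forward; pixel columns grow to the right and rows downward; lengths in m; the calibration is good to about 2 mm. A picture is of the moment at which its call begins: read the wrist's pose just before it. camera_params takes no time and is no camera call; for the wrist camera it gives the pose at the moment of the call.
- job.hand_in(): hands the job in, once; it reports no verdict.
The state is a dict: "t": time; "joint_pos": joint angles; "joint_velocities": joint speeds; "tau": joint torques, N m; "position": TCP position; "eef_rot": TCP orientation; "contact_force": force on the tool from outside, world axes, zero at the start; "wrist_torque": the same for the moment, N m; "opening": opening from 0.0 (shut) to 1.0 (fully open).
Only numpy, scipy, OpenCV 4.12 (cv2) and the standard library are available. Lean on these libraries where they do the work, as an engineer would, in place of code of your own. Each camera call takes 0.05 s, during which the arm holds its last target. There are 200 camera calls.

### The job

Set the walnut strip up for sawing to the red stop's length: flip the red stop down, then push the strip flat against the fence and along it until its left end gently butts against the red stop, without gaps. Only push the strip with your fingers, never pick it up; leave the blue stop folded up and everything else on the bench where it lies.

Things in the scene. Friction and masses are not known exactly. Their poses are not given: they have to be found in the camera images.
- board: fixed white crosscut board 500 (y) x 200 (x) x 18 mm, aluminium fence 60 mm high above the board and 25 mm thick along its back. Origin at bench height, in the plane of the fence's front face, at its saw slot; x points square into the fence (away from the robot), y along it to the left, z up. Board from x = -160 to 40, y = -260 to 240 mm. Turned up to 0.2 rad from run to run.
- strip: loose walnut strip, 40 (x) x 200 (y) x 22 mm high, about 0.13 kg, lying on the board in front of the fence and to the right of both stops, within 0.2 rad of parallel to the fence. Origin under its centre; own x points to the face that goes against the fence, own y to its left end
- strip_lead (a point): middle height of the strip's left rear edge (own x +20, y +100 mm): the corner that ends up where fence and red stop meet
- strip_trail (a point): middle height of the strip's right rear edge (own x +20, y -100 mm)
- stop_red: carriage of the red flip stop, clamped on the fence top; fixed in a run. Axes as the board's. Origin: on the fence's front face, at its top, in the plane of the arm's striking (-y) face. The arm is 18 mm thick, y = 0 to 18 mm; its hinge line is at x = -6, z = +10 mm. A black clamp knob stands 26 mm high at x = 13, y = 46 mm.
- stop_red_arm (a joint): hinge of the red arm, rad: 0 = hanging straight down in front of the fence (end stop), 3.14 = straight up, 3.55 = folded back, leaning away from the robot over the fence (end stop). The hinge line runs along the fence. It swings freely under its own weight (0.1 kg): pushed towards the robot past about 2.8 it falls to 0 by itself in about a second. Starts folded up.
- red_arm_end (a point): centre of the free end of the red painted arm, 66 mm from the hinge line (arm 26 mm wide, 18 mm thick along y). Folded up it stands above the fence, about 150 mm above the bench; down, it hangs in front of the fence 4 mm above the board.
- stop_blue: carriage of the blue flip stop, clamped on the fence top; fixed in a run. Axes as the board's. Origin: on the fence's front face, at its top, in the plane of the arm's striking (-y) face. The arm is 18 mm thick, y = 0 to 18 mm; its hinge line is at x = -6, z = +10 mm. A black clamp knob stands 26 mm high at x = 13, y = 46 mm.
- stop_blue_arm (a joint): hinge of the blue arm, rad: 0 = hanging straight down in front of the fence (end stop), 3.14 = straight up, 3.55 = folded back, leaning away from the robot over the fence (end stop). The hinge line runs along the fence. It swings freely under its own weight (0.1 kg): pushed towards the robot past about 2.8 it falls to 0 by itself in about a second. Starts folded up and must stay up. The strip passes below a folded stop; either stop can be the nearer.
- blue_arm_end (a point): centre of the free end of the blue painted arm, 66 mm from the hinge line (arm 26 mm wide, 18 mm thick along y). Folded up it stands above the fence, about 150 mm above the bench; down, it hangs in front of the fence 4 mm above the board.
- pencil: flat carpenter's pencil, orange, 14 x 130 x 7 mm, lying along the board's y axis on the front left part of the crosscut board; origin under its centre
- cut_piece: walnut piece already sawn, 40 x 90 x 22 mm, lying on the bench behind the fence; origin under its centre
- square: try square lying flat on the bench behind the fence: wooden stock 110 mm long and 16 mm high, steel blade 150 mm; origin under the stock's centre
- saw: back saw lying on its side to the left of the board, about 350 mm long, brass back and wooden handle, up to 25 mm high; origin near the handle
- file_pot: white pot of needle files, 80 mm across, pot 90 mm and files 155 mm high, behind and left of the board; origin under its centre
- oil_bottle: small amber oil bottle, 36 mm across, 102 mm high with its nozzle, on the right; origin under its centre
- hammer: hammer with brass head, 240 mm long, lying on the bench to the right of the board; origin under the middle of its length
Not all that is in view belongs to the job. What is shaped like the strip but green or orange is not meant.

How it is judged:
By the outcome, as a careful person would: the job done as asked, in the order asked, and still so for the second after the job is handed in, with the robot touching nothing.
It also fails if it takes over 54 s, if anything falls off the work surface, if the arm or the gripper's body presses on something with over 40 N, if the wrist force passes 120 N, or if a joint passes its speed limit or range.

## Working session

There is one attempt and no reset: what is moved stays moved. The work goes in short steps, Python scripts to look and compute and a tool call to move; the robot and the scene stay as the last step left them, time stands still between calls to the robot, and variables do not carry over. Pictures are saved under pics/ and viewed, about 8 in all and at most 12, crops included, and the job is handed in when it is done.

Besides the shell and the picture viewer there is one more tool, called by a JSON object that holds its "api" and its "payload". arm_command: Moves the arm, as the interface text tells. Its arguments: {"type":"object","properties":{"commands":{"type":"array","items":{"type":"number"}},"jaw":{"type":"number"},"squeeze":{"type":"number"}},"required":["commands"]}

```bash
mkdir -p pics
cat > h.py <<'E'
import numpy as np,cv2
from workcell import manip,imaging,job
def snap(n,f):
    p=imaging.camera_params(n); im=imaging.snapshot(n); cv2.imwrite(f'pics/{f}.png',im[:,:,::-1]); np.save(f'pics/{f}_pose.npy',p['pose']); return im,p
def K(p): return 192/np.tan(np.radians(p['vfov'])/2)
def ray(p,u,v):
    T=np.array(p['pose']); d=T[:3,:3]@np.array([(u-p['cx'])/K(p),(v-p['cy'])/K(p),1]); return T[:3,3],d
def onz(p,u,v,z):
    o,d=ray(p,u,v); return o+d*(z-o[2])/d[2]
def proj(p,X):
    T=np.array(p['pose']); c=T[:3,:3].T@(np.array(X)-T[:3,3]); return np.array([p['cx']+K(p)*c[0]/c[2],p['cy']+K(p)*c[1]/c[2]])
E
python3 - <<'E'
from h import *
print(manip.get_obs()); print(manip.finger_overhang)
a,p=snap('top','t0'); b,q=snap('side','s0')
print(p,q)
cv2.imwrite('pics/both0.png',cv2.resize(np.vstack([a,b])[:,:,::-1],None,fx=.78,fy=.78))
E
```

```text
{'t': 0.0, 'joint_pos': array([ 1.10797533e+00,  2.41433718e-01,  3.72040606e-03,  1.33518481e+00,
       -1.45287497e-05,  1.57084961e+00]), 'joint_velocities': array([-0.00026615,  0.00165783,  0.00130498,  0.00111074,  0.00013783,
        0.00082146]), 'tau': array([-1.67467751e-03, -3.72320044e+01,  2.52406007e+01,  1.69341214e-02,
       -1.07544313e-04,  1.16248813e-05]), 'position': array([0.22297803, 0.4468699 , 0.24940109]), 'eef_rot': array([ 2.29376451e-01,  9.73337218e-01, -1.02455462e-03, -2.33925450e-04]), 'contact_force': array([-0.16668207, -0.71420985,  0.18962779]), 'wrist_torque': array([ 0.00924318,  0.02355347, -0.05039482]), 'opening': 0.9979063739664442}
0.019
{'vfov': 48.12828068089178, 'cx': 249.7222037894743, 'cy': 198.083316062875, 'pose': array([[-1.35642206e-02, -9.89098963e-01,  1.46626240e-01,
         3.20647785e-01],
       [-9.99845129e-01,  1.50611665e-02,  9.10385699e-03,
        -1.12550342e-04],
       [-1.12129777e-02, -1.46480045e-01, -9.89150072e-01,
         1.34141351e+00],
       [ 0.00000000e+00,  0.00000000e+00,  0.00000000e+00,
         1.00000000e+00]])} {'vfov': 52.55563972985285, 'cx': 259.03183349990525, 'cy': 183.1825881719975, 'pose': array([[ 0.97922351, -0.11111717,  0.16962985,  0.30261787],
       [-0.20245158, -0.48782411,  0.84914132, -1.12072527],
       [-0.01160465, -0.86584098, -0.50018469,  0.74493534],
       [ 0.        ,  0.        ,  0.        ,  1.        ]])}
```

View pics/t0.png

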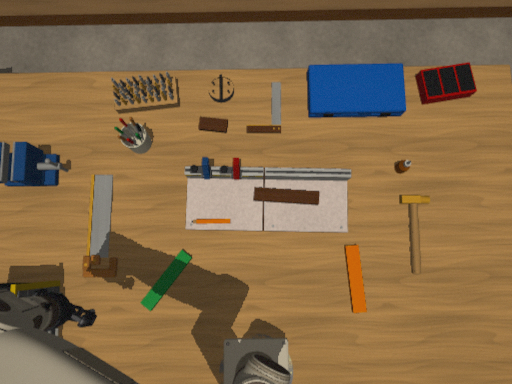

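View pics/s0.png

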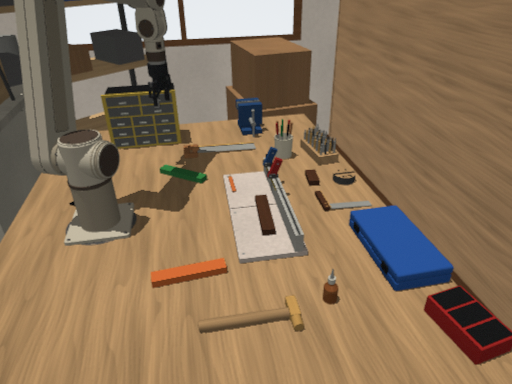

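Top view: the walnut strip is at (286,196) on the board. The red stop at (237,168) is the nearer one, with blue at (206,168). The other strip-like things are the green piece (167,280), the orange piece (356,278) and the cut piece (213,125) behind the fence. Only the brown one on the board fits the description.

```bash
cat > m.py <<'E'
from h import *
p=imaging.camera_params('top'); im=cv2.imread('pics/t0.png'); hsv=cv2.cvtColor(im,cv2.COLOR_BGR2HSV)
def rect(mask,z,x0,y0,x1,y1):
    m=np.zeros_like(mask); m[y0:y1,x0:x1]=mask[y0:y1,x0:x1]
    c=max(cv2.findContours(m,0,2)[0],key=cv2.contourArea)
    r=cv2.minAreaRect(c); b=cv2.boxPoints(r); W=np.array([onz(p,u,v,z)[:2] for u,v in b])
    return b,W
v=hsv[:,:,2]; s=hsv[:,:,1]
print('strip');b,W=rect(((v<110)&(s>80)).astype(np.uint8),.04,250,180,325,212);print(b,W,np.linalg.norm(W-np.roll(W,1,0),axis=1),W.mean(0))
print('board');b,W=rect(((v>150)&(s<50)).astype(np.uint8),.018,180,180,355,238);print(b,W,np.linalg.norm(W-np.roll(W,1,0),axis=1))
for n,lo,hi,x in(('red',0,6,230),('blue',105,125,199)):
    h=hsv[:,:,0]; m=((h>=lo)&(h<=hi)&(s>150)).astype(np.uint8)
    b,W=rect(m,.12,x,150,x+15,185);print(n,b,W)
cv2.imwrite('pics/t0c.png',cv2.resize(im[145:240,175:360],None,fx=4.3,fy=4.3,interpolation=cv2.INTER_CUBIC))
E
python3 m.py
```

```text
strip
[[252.80492 188.2439 ]
 [316.90247 181.12195]
 [319.5244  204.71951]
 [255.42688 211.84146]] [[ 0.54395477  0.00198664]
 [ 0.56309912 -0.19526044]
 [ 0.48988023 -0.20057361]
 [ 0.47094764 -0.0049315 ]] [0.07333417 0.19817395 0.07341141 0.19655604] [ 0.51697044 -0.09969473]
board
[[185.65292 228.7834 ]
 [186.53201 178.67601]
 [262.10526 180.00185]
 [261.22617 230.10924]] [[ 0.42411504  0.21097596]
 [ 0.58140295  0.20951835]
 [ 0.57344652 -0.0274697 ]
 [ 0.41667513 -0.02197679]] [0.23307153 0.15729466 0.23712157 0.15686759]
red [[233. 158.]
 [239. 158.]
 [239. 178.]
 [233. 178.]] [[0.62049251 0.05824585]
 [0.62020731 0.04076074]
 [0.56090223 0.04134854]
 [0.561176   0.0587124 ]]
blue [[200.72972 158.37839]
 [206.89189 157.35135]
 [210.10811 176.64865]
 [203.94594 177.67569]] [[0.62089686 0.1523802 ]
 [0.62367386 0.13439712]
 [0.56620612 0.12501166]
 [0.56345905 0.14287449]]
```

View pics/t0c.png

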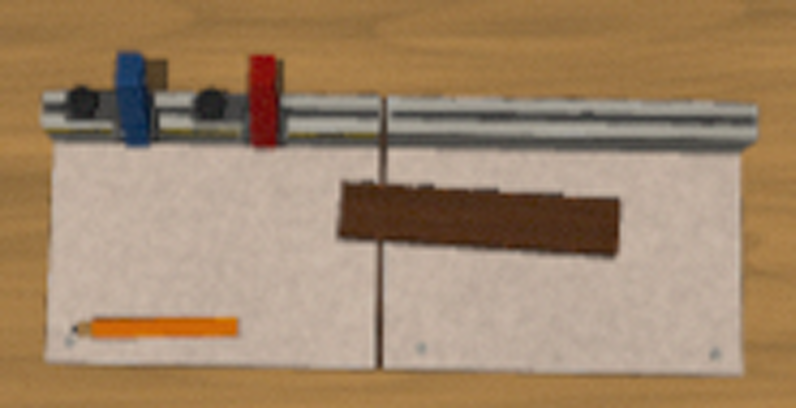

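```bash
cat >> h.py <<'E'
from scipy.spatial.transform import Rotation as Ro
def goto(X,yaw):
    "shift (mm) in tool axes and rotvec deg; tool y along board y at yaw, pointing down"
    o=manip.get_obs(); R=Ro.from_quat(o['eef_rot']); c,s=np.cos(yaw),np.sin(yaw)
    G=Ro.from_matrix(np.array([[-c,-s,0],[-s,c,0],[0,0,-1]]))
    return np.round(R.inv().apply(np.array(X)-o['position'])*1000,1),np.round((R.inv()*G).as_rotvec(degrees=True),2)
E
python3 - <<'E'
from h import *
p=imaging.camera_params('top')
c=lambda u,v,z:onz(p,u/4.3+175-.4,v/4.3+145-.4,z)[:2]
fl,fr=c(45,361,.018),c(742,373,.018)
by=(fl-fr)/np.linalg.norm(fl-fr); bx=np.array([by[1],-by[0]]); yaw=np.arctan2(bx[1],bx[0])
sl=c(380,371,.018)
O=fr+by*.26+bx*.16; print('len',np.linalg.norm(fl-fr),'yaw',yaw,'O',O,'slot y check',(sl-O)@by)
print('fence right end top front',[ (c(u,v,.078)-O)@np.array([bx,by]).T for u,v in((757,143),(757,104),(45,93),(48,137))])
S=[c(u,v,.04) for u,v in((342,182),(620,198),(617,256),(338,239))]
for s in S: print('strip',s,(s-O)@bx,(s-O)@by)
for n,L in(('red',((250,57),(277,57),(251,146),(278,146))),('blue',((117,54),(143,54),(123,145),(150,145)))):
  for i,(u,v) in enumerate(L):
    z=.155 if i<2 else .09
    s=c(u,v,z);print(n,s,(s-O)@bx,(s-O)@by)
np.savez('b.npz',O=O,bx=bx,by=by,yaw=yaw)
E
```

```text
len 0.49857905259344254 yaw -0.031607342558610384 O [ 0.57723134 -0.03071815] slot y check -0.0017388427066782515
fence right end top front [array([-0.00466935, -0.25997759]), array([ 0.02297582, -0.26042671]), array([0.02309133, 0.23630608]), array([-0.00821795,  0.23295315])]
strip [ 0.54799847 -0.00215794] -0.03012083842451345 0.02762212791442061
strip [ 0.53336267 -0.19993815] -0.038499055868445736 -0.17052182351995532
strip [ 0.49174265 -0.1962714 ] -0.0802141719206702 -0.1681721780629652
strip [0.50691556 0.00130569] -0.07129268067846974 0.029785718903055425
red [0.6123307  0.05730775] 0.0323000232997251 0.08909114941990323
red [0.61204071 0.03953272] 0.03257190302710559 0.0713158285940956
red [0.56541521 0.06025313] -0.014685109487865724 0.0905524309149504
red [0.56512202 0.04163901] -0.014389915004801865 0.07193833966613553
blue [0.61578728 0.14495911] 0.032984913147887894 0.17680796063916782
blue [0.61550717 0.12780976] 0.03324689470260104 0.15965832717733602
blue [0.56750874 0.14858402] -0.015384073704550801 0.17890536024623374
blue [0.56721493 0.12993893] -0.015088505231676395 0.16026029766420977
```

```bash
cat >> h.py <<'E'
def bt(x,y,z):
    B=np.load('b.npz'); return np.r_[B['O']+B['bx']*x+B['by']*y,z]
def g(x,y,z): print((x,y,z),bt(x,y,z),*goto(bt(x,y,z),-.0316))
def st():
    o=manip.get_obs();B=np.load('b.npz');d=o['position'][:2]-B['O']
    print('t',o['t'],'board',np.round([d@B['bx']*1e3,d@B['by']*1e3,o['position'][2]*1e3],1),'F',o['contact_force'].round(1),o['opening'])
E
python3 -c "
from h import *
g(.065,.081,.25);g(.065,.081,.148);g(-.02,.081,.148)"
```

```text
(0.065, 0.081, 0.25) [0.64475865 0.04818726 0.25      ] [-5.554e+02 -1.685e+02 -2.000e-01] [-1.000e-01 -2.000e-02 -2.471e+01]
(0.065, 0.081, 0.148) [0.64475865 0.04818726 0.148     ] [-555.4 -168.3  101.8] [-1.000e-01 -2.000e-02 -2.471e+01]
(-0.02, 0.081, 0.148) [0.5598011  0.05087343 0.148     ] [-478.2 -203.8  101.9] [-1.000e-01 -2.000e-02 -2.471e+01]
```

{"api": "arm_command", "payload": {"commands": [-0.055,-0.017,0,0,0,-3,-0.111,-0.034,0,0,0,-6,-0.166,-0.05,0,0,0,-9,-0.222,-0.067,0,0,0,-12,-0.278,-0.084,0,0,0,-15,-0.333,-0.101,0,0,0,-18,-0.389,-0.118,0,0,0,-21,-0.444,-0.135,0,0,0,-23,-0.5,-0.152,0,0,0,-24.7,-0.555,-0.168,0,0,0,-24.7,-0.555,-0.168,0,0,0,-24.7,-0.555,-0.168,0,0,0,-24.7], "jaw": 1}}

```text
t: 1.6
position: [0.6441, 0.0487, 0.2487]
eef_rot: [0.016, 1.0, -0.001, -0.002]
contact_force: [-0.4, 0.1, -0.7]
opening: -0.002
```

```bash
python3 -c "
from h import *
st();g(.065,.081,.25);g(.065,.081,.148);g(-.02,.081,.148)
a,p=snap('wrist','w1');print(p['vfov'],p['cx'],p['cy'],'red strike face pred',proj(p,bt(-.019,.072,.09)),proj(p,bt(.03,.072,.145)))"
```

```text
t 1.6 board [ 64.3  81.5 248.7] F [-0.4  0.1 -0.7] -0.0022251390277935063
(0.065, 0.081, 0.25) [0.64475865 0.04818726 0.25      ] [-0.7 -0.5 -1.3] [-0.09 -0.18 -0.04]
(0.065, 0.081, 0.148) [0.64475865 0.04818726 0.148     ] [ -1.   -0.3 100.7] [-0.09 -0.18 -0.04]
(-0.02, 0.081, 0.148) [0.5598011  0.05087343 0.148     ] [ 84.   -0.4 101. ] [-0.09 -0.18 -0.04]
71.62864118941891 253.67590740899666 190.21903757584917 red strike face pred [244.44871272  99.6635289 ] [242.73329362 156.39772268]
```

View pics/w1.png

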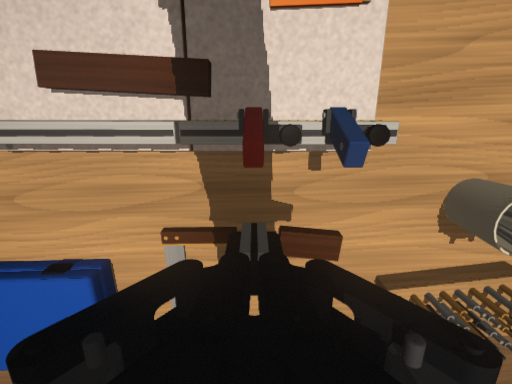

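The red arm spans columns 244–264 in the wrist view. The shut fingers at column 254 are centred behind it, and blue (330–365) is clear.

{"api": "arm_command", "payload": {"commands": [0,0,0.05,0,0,0,0,0,0.1,0,0,0,0,0,0.1,0,0,0,0.015,0,0.1,0,0,0,0.03,0,0.1,0,0,0,0.043,0,0.1,0,0,0,0.054,0,0.1,0,0,0,0.065,0,0.1,0,0,0,0.075,0,0.1,0,0,0,0.08,0,0.1,0,0,0,0.08,0,0.05,0,0,0,0.08,0,0,0,0,0]}}

```text
t: 3.15
position: [0.5632, 0.0518, 0.2498]
eef_rot: [0.016, 1.0, -0.001, -0.002]
contact_force: [0.4, 0.4, 0.7]
opening: -0.0
```

```bash
python3 -c "
from h import *
st();g(-.16,-.07,.15)
a,p=snap('top','t2');cv2.imwrite('pics/t2c.png',cv2.resize(a[130:240,175:360,::-1],None,fx=4,fy=4,interpolation=2))"
```

```text
t 3.15 board [-16.6  82.  249.8] F [0.4 0.4 0.7] -0.00012497984997304076
(-0.16, -0.07, 0.15) [ 0.41509911 -0.09562686  0.15      ] [ 142.9 -151.7  100.7] [-0.11 -0.27  0.02]
```

View pics/t2c.png

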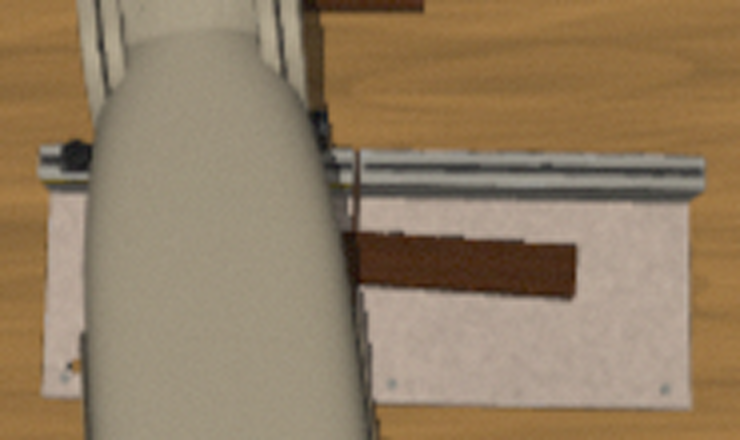

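{"api": "arm_command", "payload": {"commands": [0.037,-0.05,0,0,0,0,0.075,-0.1,0,0,0,0,0.113,-0.152,0.03,0,0,0,0.113,-0.152,0.08,0,0,0,0.113,-0.152,0.13,0,0,0,0.113,-0.152,0.16,0,0,0,0.113,-0.152,0.16,0,0,0]}}

```text
t: 4.08
position: [0.4478, -0.0961, 0.095]
eef_rot: [0.016, 1.0, 0.0, 0.001]
contact_force: [0.7, 0.5, 0.7]
opening: -0.002
```

```bash
python3 -c "
from h import *
st();g(-.095,-.07,.043);g(-.053,-.07,.043)
a,p=snap('top','t3');b,q=snap('side','s3')
a=cv2.resize(a[130:240,175:360,::-1],None,fx=4,fy=4,interpolation=2);b=cv2.resize(b[140:265,200:385,::-1],None,fx=4,fy=4,interpolation=2)[:500];
cv2.imwrite('pics/c3.png',cv2.resize(np.vstack([a,b]),None,fx=.63,fy=.63))"
```

```text
t 4.075 board [-127.3  -69.4   95. ] F [0.7 0.5 0.7] -0.0016799105799110506
(-0.095, -0.07, 0.043) [ 0.48006665 -0.09768099  0.043     ] [-32.2  -0.7  52. ] [ 0.05  0.15 -0.  ]
(-0.053, -0.07, 0.043) [ 0.52204567 -0.09900828  0.043     ] [-74.2  -0.6  52.1] [ 0.05  0.15 -0.  ]
```

View pics/c3.png

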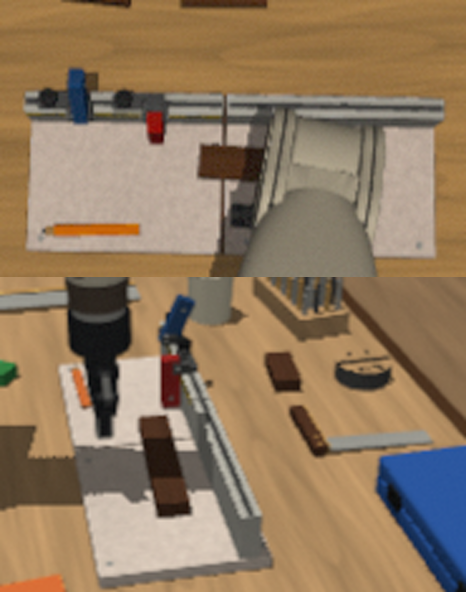

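The red arm now hangs down at (155,127) in the top crop. Blue is still folded up at (78,95), and the strip is untouched.

{"api": "arm_command", "payload": {"commands": [0,0,0.03,0,0,0,0,0,0.051,0,0,0,-0.015,0,0.051,0,0,0,-0.03,0,0.051,0,0,0,-0.038,0,0.051,0,0,0,-0.045,0,0.051,0,0,0,-0.052,0,0.051,0,0,0,-0.059,0,0.051,0,0,0,-0.065,0,0.051,0,0,0,-0.07,0,0.051,0,0,0,-0.073,0,0.051,0,0,0,-0.073,0,0.051,0,0,0]}}

```text
t: 5.68
position: [0.5244, -0.099, 0.0474]
eef_rot: [0.016, 1.0, -0.0, 0.005]
contact_force: [-1.0, -0.6, -0.9]
opening: -0.001
```

```bash
python3 -c "
from h import *
st()"
```

```text
t 5.675 board [-50.7 -69.9  47.4] F [-1.  -0.6 -0.9] -0.0013899389825625433
```

{"api": "arm_command", "payload": {"commands": [-0.001,0,0.002,0,0,0,-0.002,0,0.002,0,0,0,-0.003,0,0.002,0,0,0,-0.003,0,0.002,0,0,0]}}

```text
t: 6.18
position: [0.5245, -0.0988, 0.0449]
eef_rot: [0.016, 1.0, -0.0, 0.002]
contact_force: [-8.2, -0.1, 5.7]
opening: 0.001
```

{"api": "arm_command", "payload": {"commands": [-0.001,0,0,0,0,0,-0.002,0,0,0,0,0,-0.003,0,0,0,0,0,-0.003,0,0,0,0,0]}}

```text
t: 6.68
position: [0.5246, -0.0988, 0.0446]
eef_rot: [0.016, 1.0, -0.0, -0.001]
contact_force: [-8.9, 0.1, 8.4]
opening: -0.001
```

8.9 N with no further travel, so the strip is flat on the fence. Backing off and going round to the right end.

{"api": "arm_command", "payload": {"commands": [0.025,0,0,0,0,0,0.025,0,-0.055,0,0,0,0.025,-0.05,-0.055,0,0,0,0.025,-0.1,-0.055,0,0,0,0.025,-0.15,-0.055,0,0,0,-0.026,-0.15,-0.055,0,0,0,-0.026,-0.15,-0.055,0,0,0,-0.026,-0.15,-0.055,0,0,0]}}

```text
t: 7.68
position: [0.546, -0.2492, 0.0991]
eef_rot: [0.016, 1.0, 0.0, -0.001]
contact_force: [-0.8, 0.3, -0.8]
opening: -0.002
```

```bash
python3 -c "
from h import *
st();g(-.021,-.21,.043);g(-.021,-.15,.043)
a,p=snap('top','t4')
c=lambda u,v:np.round(((lambda s:[(s-B['O'])@B['bx']*1e3,(s-B['O'])@B['by']*1e3])(onz(p,u,v,.04)[:2])),1)
B=np.load('b.npz')
cv2.imwrite('pics/c4.png',cv2.resize(a[145:240,175:360,::-1],None,fx=4.3,fy=4.3,interpolation=2))
for y in(.03,-.17):print(y,(proj(p,bt(0,y,.04))+.4-[175,145])*4.3,(proj(p,bt(-.04,y,.04))+.4-[175,145])*4.3)"
```

```text
t 7.675 board [ -24.3 -219.3   99.1] F [-0.8  0.3 -0.8] -0.00234049403280804
(-0.021, -0.21, 0.043) [ 0.5496054  -0.23994962  0.043     ] [-3.4  9.3 56.1] [ 0.01 -0.12  0.02]
(-0.021, -0.15, 0.043) [ 0.55150152 -0.17997959  0.043     ] [-3.4 69.3 56.1] [ 0.01 -0.12  0.02]
0.03 [339.37763245 140.54015097] [338.43890105 195.58835497]
-0.17 [618.97532014 144.88543207] [619.27722658 200.06779827]
```

View pics/c4.png

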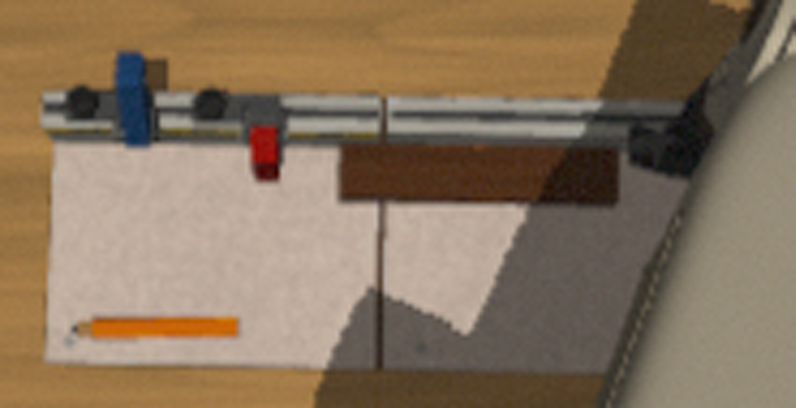

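The strip lies flat on the fence, columns 340–617 in the crop, between the red stop (265) and the fingers (650). Now I'll descend and push along the fence.

{"api": "arm_command", "payload": {"commands": [-0.002,0,0.03,0,0,0,-0.002,0,0.054,0,0,0,-0.002,0,0.054,0,0,0,-0.002,0.015,0.054,0,0,0,-0.002,0.027,0.054,0,0,0,-0.002,0.034,0.054,0,0,0,-0.002,0.041,0.054,0,0,0,-0.002,0.048,0.054,0,0,0,-0.002,0.055,0.054,0,0,0,-0.002,0.061,0.054,0,0,0,-0.002,0.065,0.054,0,0,0,-0.002,0.065,0.054,0,0,0]}}

```text
t: 9.22
position: [0.5491, -0.1831, 0.0448]
eef_rot: [0.015, 1.0, 0.001, -0.002]
contact_force: [0.5, -0.9, 0.4]
opening: -0.002
```

```bash
python3 -c "
from h import *
st()"
```

```text
t 9.225 board [ -23.3 -153.2   44.8] F [ 0.5 -0.9  0.4] -0.002371573293279415
```

{"api": "arm_command", "payload": {"commands": [0,0.003,0,0,0,0,0,0.005,0,0,0,0,0,0.007,0,0,0,0,0,0.008,0,0,0,0,0,0.008,0,0,0,0]}}

```text
t: 9.85
position: [0.5492, -0.1748, 0.0446]
eef_rot: [0.015, 1.0, 0.001, -0.002]
contact_force: [0.2, 0.1, -0.4]
opening: -0.0
```

{"api": "arm_command", "payload": {"commands": [0,0.0005,0,0,0,0,0,0.001,0,0,0,0,0,0.0015,0,0,0,0,0,0.002,0,0,0,0]}}

```text
t: 10.35
position: [0.5492, -0.1727, 0.0446]
eef_rot: [0.015, 1.0, 0.001, -0.002]
contact_force: [-0.0, -0.8, -0.8]
opening: -0.003
```

{"api": "arm_command", "payload": {"commands": [0,0.0005,0,0,0,0,0,0.001,0,0,0,0,0,0.0015,0,0,0,0,0,0.002,0,0,0,0]}}

```text
t: 10.85
position: [0.5494, -0.1716, 0.0447]
eef_rot: [0.015, 1.0, 0.0, -0.002]
contact_force: [-0.7, -5.4, -0.5]
opening: -0.003
```

5.4 N arose at the expected position, within 1 mm of prediction. Next I'll press the strip once more against the fence at its middle.

{"api": "arm_command", "payload": {"commands": [0,-0.02,0,0,0,0,0,-0.025,-0.05,0,0,0,0.055,-0.025,-0.055,0,0,0,0.058,0.03,-0.055,0,0,0,0.058,0.08,-0.055,0,0,0,0.058,0.114,-0.055,0,0,0,0.058,0.114,-0.055,0,0,0,0.058,0.114,-0.02,0,0,0,0.058,0.114,0,0,0,0,0.045,0.114,0,0,0,0,0.035,0.114,0,0,0,0,0.033,0.114,0,0,0,0]}}

```text
t: 12.35
position: [0.5223, -0.0572, 0.0461]
eef_rot: [0.016, 1.0, 0.0, -0.0]
contact_force: [-0.8, 0.3, 0.5]
opening: 0.003
```

```bash
python3 -c "
from h import *
st()"
```

```text
t 12.35 board [-54.  -28.2  46.1] F [-0.8  0.3  0.5] 0.0031425919983326467
```

{"api": "arm_command", "payload": {"commands": [-0.001,0,0,0,0,0,-0.002,0,0,0,0,0,-0.003,0,0,0,0,0,-0.004,0,0,0,0,0,-0.005,0,0,0,0,0,-0.005,0,0,0,0,0]}}

```text
t: 13.1
position: [0.5259, -0.0574, 0.0459]
eef_rot: [0.016, 1.0, 0.0, -0.001]
contact_force: [-5.3, -0.9, 3.3]
opening: 0.001
```

{"api": "arm_command", "payload": {"commands": [-0.001,0,0,0,0,0,-0.002,0,0,0,0,0,-0.002,0,0,0,0,0]}}

```text
t: 13.48
position: [0.526, -0.0574, 0.0457]
eef_rot: [0.016, 1.0, 0.0, -0.003]
contact_force: [-8.2, 0.0, 6.9]
opening: 0.001
```

{"api": "arm_command", "payload": {"commands": [0.025,0,0,0,0,0,0.025,0,-0.06,0,0,0,0.025,0,-0.12,0,0,0,0.025,0.0,-0.155,0,0,0,-0.025,0.03,-0.155,0,0,0,-0.075,0.05,-0.155,0,0,0,-0.1,0.05,-0.155,0,0,0,-0.1,0.05,-0.155,0,0,0]}}

```text
t: 14.48
position: [0.6308, -0.01, 0.199]
eef_rot: [0.015, 1.0, 0.0, -0.003]
contact_force: [-0.8, -0.2, -0.0]
opening: 0.002
```

```bash
python3 -c "
from h import *
st()
a,p=snap('wrist','w5')
print([proj(p,bt(*q)).round() for q in((0,.072,.04),(-.04,.072,.04),(0,-.128,.04),(-.04,-.128,.04))])
u,v=proj(p,bt(-.02,.06,.04)).astype(int)
c=a[max(v-50,0):v+50,max(u-65,0):u+65,::-1]
cv2.imwrite('pics/c5.png',np.vstack([cv2.resize(c,(400,int(400*c.shape[0]/c.shape[1])),interpolation=2),cv2.resize(a[:,:,::-1],(400,300))]))"
```

```text
t 14.475 board [ 52.9  22.4 199. ] F [-0.8 -0.2 -0. ] 0.0024265651484462586
[array([302., 131.]), array([304.,  90.]), array([109., 131.]), array([103.,  90.])]
```

View pics/c5.png

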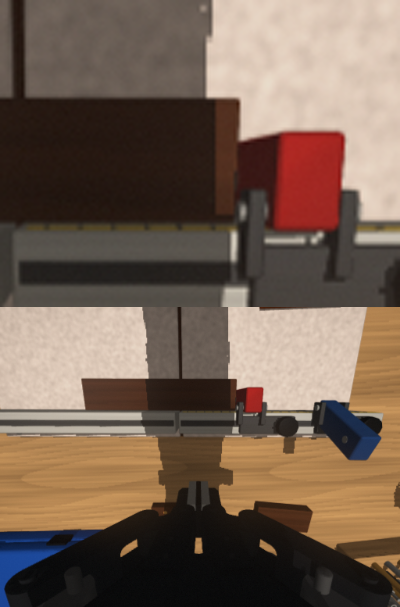

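The close-up shows the strip's left end at the red arm's striking face (crop column 240) and its back on the fence, with no visible gap. One last light nudge on the end will confirm it.

{"api": "arm_command", "payload": {"commands": [0.02,-0.05,0,0,0,0,0.04,-0.1,0.0,0,0,0,0.06,-0.15,0.05,0,0,0,0.075,-0.19,0.09,0,0,0,0.075,-0.194,0.1,0,0,0,0.075,-0.194,0.1,0,0,0,0.075,-0.194,0.135,0,0,0,0.075,-0.194,0.154,0,0,0,0.075,-0.182,0.154,0,0,0,0.075,-0.175,0.154,0,0,0,0.075,-0.17,0.154,0,0,0,0.075,-0.17,0.154,0,0,0]}}

```text
t: 16.02
position: [0.5489, -0.1773, 0.0468]
eef_rot: [0.015, 1.0, -0.0, -0.002]
contact_force: [-0.4, -0.2, -0.0]
opening: -0.003
```

```bash
python3 -c "
from h import *
st()"
```

```text
t 16.025 board [ -23.7 -147.4   46.8] F [-0.4 -0.2 -0. ] -0.0034994387415075573
```

{"api": "arm_command", "payload": {"commands": [0,0.001,0,0,0,0,0,0.002,0,0,0,0,0,0.003,0,0,0,0,0,0.004,0,0,0,0,0,0.005,0,0,0,0,0,0.0055,0,0,0,0,0,0.0055,0,0,0,0]}}

```text
t: 16.9
position: [0.549, -0.1718, 0.0467]
eef_rot: [0.015, 1.0, -0.0, -0.002]
contact_force: [-1.0, 0.0, 0.7]
opening: 0.001
```

{"api": "arm_command", "payload": {"commands": [0,0.0005,0,0,0,0,0,0.001,0,0,0,0,0,0.001,0,0,0,0]}}

```text
t: 17.27
position: [0.549, -0.1715, 0.0468]
eef_rot: [0.015, 1.0, -0.001, -0.002]
contact_force: [-0.1, -3.2, -0.5]
opening: 0.003
```

{"api": "arm_command", "payload": {"commands": [0,-0.02,0,0,0,0,0,-0.03,-0.03,0,0,0,0,-0.035,-0.08,0,0,0,0.05,-0.06,-0.12,0,0,0,0.1,-0.09,-0.14,0,0,0,0.14,-0.13,-0.15,0,0,0,0.14,-0.13,-0.15,0,0,0,0.14,-0.13,-0.15,0,0,0]}}

```text
t: 18.27
position: [0.4058, -0.2975, 0.1977]
eef_rot: [0.016, 1.0, -0.001, -0.002]
contact_force: [0.2, -0.0, -0.5]
opening: 0.003
```

```bash
python3 -c "
from h import *
st()
a,p=snap('top','t6');b,q=snap('side','s6')
a=cv2.resize(a[130:240,175:360,::-1],None,fx=4,fy=4,interpolation=2);b=cv2.resize(b[140:265,200:385,::-1],None,fx=4,fy=4,interpolation=2)[:500]
cv2.imwrite('pics/c6.png',cv2.resize(np.vstack([a,b]),None,fx=.63,fy=.63))"
```

```text
t 18.275 board [-162.9 -272.   197.7] F [ 0.2 -0.  -0.5] 0.0027731144306849254
```

View pics/c6.png

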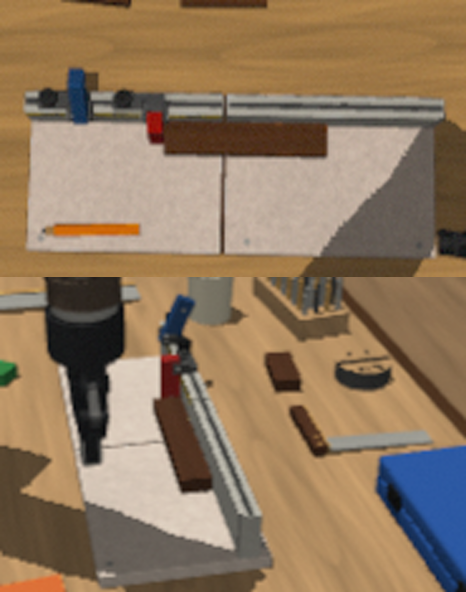

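The strip (columns 165–326 of the top crop) sits flat on the fence and butts the lowered red stop at (156,127). Blue is up, the pencil hasn't moved, and the robot is clear.

```bash
python3 -c "
from workcell import job
print(job.hand_in())"
```

```text
the job is handed in; nothing more can be done
None
```

The job is done and handed in at about 18 s of the 54 s allowed. The walnut strip lies flat against the fence with its left end against the lowered red stop.

I tipped the red stop down from behind with shut fingers. Then I pushed the strip flat against the fence (about 9 N) and slid it along by its right end until it met the stop (about 5 N). I finished with one more press against the fence (about 8 N) and a light nudge on the end (about 3 N).

**Last checks:**
- **Contact with the stop:** on the last nudge, contact came at the same place as the first time, within about 0.1 mm.
- **Gaps:** the last top and side pictures and an earlier wrist close-up show none at the fence or the stop. The pictures cannot show gaps of a few tenths of a millimetre.
- **Everything else:** the blue stop is still folded up, the pencil has not moved, and nothing else in the cropped views looks disturbed. The saw, hammer and oil bottle were outside those crops, and I did not check them again.
- **Robot:** it ended clear of everything.

No check failed or disagreed.

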